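Refit the power module and latch the power-supply box

TASK

The open steel power-supply box lies on its back on the repair bench. Set the repaired power module down in its cradle inside the box and let go of it, then swing the door shut and press it down beside its latch until the sprung tongue snaps in under the strike and keeps the door shut. Do not drop the module, slam the door or force it hard onto its stops, and leave the multimeter, solder spool and screwdriver where they are.

Things in the scene. Friction and masses are not known exactly. Their poses are not given: they have to be found in the camera images.
- box: Grey sheet-steel box on its back, immovable, open side up: 260 (its x) by 210 (y) by 85 mm high to the rim, walls 3 mm. Origin: centre of its underside on the bench; x along the hinge, y from latch side to hinge side, z up. Carries cradle, door and latch; terminal board (31 mm high) in its +x half. Thin sheet: 30 N from the robot anywhere on box or door dents it.
- cradle (a point): Centre of the cradle's floor, (-55, -12, 3) mm from the box's origin; axes as the box's. A sheet tray 104 (x) by 60 mm (y) inside, walls 18 mm high, lips flared outwards above them to 25 mm above its floor. The module lies in it with its length along x, either way round, 2 mm free on every side; fully down, its underside is on this floor.
- module: Plug-in power module, 0.25 to 0.47 kg: finned aluminium case 100 (its x) by 56 (y) by 38 mm high, with a black bar handle on top. Origin at the centre of its underside, z up. Starts upright on the bench.
- module_handle (a point): Centre of the module's handle bar, 66 mm above its underside, on its centre line. The bar is 82 mm long along the module's x, 12 mm wide in y, 12 mm high (60 to 72 mm above the underside), on a post at each end, with 22 mm free under it.
- door (a joint): Door angle, rad: 0 bare rim, 1.57 upright, 1.95 fully open. Stiff hinge (0.9 N m): stays where left; 4 to 8 N at the free edge moves it. Closing, the tongue meets the strike somewhere from 0.16 to 0.09 and snaps in; the latched door rests somewhere from 0.062 to 0.007, since the slotted bracket of strike and buffers, hidden by the shut door, is set up to 5.5 mm higher or lower from box to box.
- door_hinge (a point): Middle of the hinge axis, (0, 110, 86.5) mm from the box's origin, axis along the box's x. Its axes turn with the door: x along the hinge, -y towards the free edge, z out of the outer face (up when shut). The door is a sheet pan 268 mm wide (x), 218 mm from hinge axis to free edge, 3 mm thick, with 18 mm folded rims on the inside.
- door_press (a point): Good spot to press, on the door's plain outer face 205 mm from the hinge axis, 13 mm from the free edge, 50 mm to the -x side of the latch; axes as door_hinge. Pressed straight down here, the force climbs to 6 to 10 N in slow steps, up to 20 N in a steady push, drops suddenly as the tongue snaps in, and after 2 to 3 mm climbs by 18 N per mm on two rubber buffers.
- latch (a joint): How far the tongue is pushed in, m: 0 out, 0.011 in. Brass tongue 18 mm wide, 18 mm high, flat above, sloped below (30 degrees from upright), at the middle of the door's free edge. Riding over the strike pushes it in about 8 mm; snapped in, it is out again (below 0.001). A black thumb slide (14 by 12 mm, 5 mm proud of the outer face, 180 mm from the hinge) moves with it: do not press on that.
- multimeter: Bystander: black multimeter 150 by 75 by 34 mm, lying on the bench. Origin at the centre of its underside.
- spool: Bystander: upright metal solder spool, 64 mm across, 56 mm high. Origin at the centre of its underside.
- screwdriver: Bystander: screwdriver 200 mm long, 26 mm thick, wooden handle, lying on the bench. Origin under its middle.
There are look-alikes about, which are no part of the job. Leave any pink look-alike of the module alone.

How it is judged:
On the way, in this order (a step that is already met when the one before it is completed fails the run):
1. the module lies fully down in its cradle, level and let go (horizontal distance between module and cradle below 0.006 m and z of module in the frame of cradle between -0.003 and 0.003 m and angle between module's own z axis and vertical below 0.05 rad and contact force between the fingers and module below 0.1 N), for 0.3 s.
2. the door is latched: the tongue has sprung out under the strike (value of joint door below 0.07 rad and value of joint latch below 0.002 m), for 0.2 s.
At the end, for the whole second after the job is handed in: The door is latched and at rest (angle under 0.07 rad, tongue sprung out to under 2 mm) and the module lies at rest in its cradle: within 6 mm of its centre, its underside within 3 mm of the cradle's floor, tilted less than 0.05 rad (all of step 2 and velocity of joint door between -0.05 and 0.05 rad/s and horizontal distance between module and cradle below 0.006 m and z of module in the frame of cradle between -0.003 and 0.003 m and angle between module's own z axis and vertical below 0.05 rad and linear speed of module below 0.02 m/s); the robot touches nothing.
It fails at once if the robot presses on the box, its door or its latch with more than 30 N (contact force between any of the arm, the fingers and box above 30 N).
It fails at once if the door is slammed: faster than 2.5 rad/s (about 0.5 m/s at its free edge) just before the latch (value of joint door between 0.17 and 0.4 rad and velocity of joint door below -2.5 rad/s).
It fails at once if the module is dropped into the box: faster than 0.5 m/s just above the cradle (horizontal distance between module and cradle below 0.04 m and z of module in the frame of cradle below 0.05 m and linear speed of module above 0.5 m/s).
It fails at once if a bystander is moved by more than 20 mm (distance of any of multimeter, spool, screwdriver from where it was at the start of the episode above 0.02 m).
It also fails if it takes over 72 s, if anything falls off the work surface, if the arm or the gripper's body presses on something with over 40 N, if the wrist force passes 120 N, or if a joint passes its speed limit or range.

ROBOT

A 6-joint arm with a two-finger parallel gripper is mounted at the origin on the work surface. World frame = base frame: x ahead of the robot, y to its left, z up, the work surface at z = 0. Lengths are in m, angles in rad, forces in N, time in s.
With the tool pointing down it reaches from about 0.3 to 0.875 m from the base axis. Payload 6.4 kg.
Tool frame: the origin (TCP) lies on the centre line of the jaws, within the pads' length; the fingertips stand 25 mm ahead of it and the grasp point (between the pads) lies 6 mm ahead of it (ctrl.tips_ahead is the z of the fingertips in the tool frame, in m); z points along the fingers, x is the direction in which the jaws open and shut, and the axes are right-handed (so a half turn about z gives the same grasp; the last joint's range is limited). The gripper opens to 85 mm and grips with 20 to 120 N. Pads are 22 mm wide; open, the fingers measure 114 mm over their backs; the gripper's body (76 mm by 85 mm) begins 54 mm behind the grasp point. The pads swing forward as they close: fully open they stand 13 mm farther back than shut.
Start: joints at [0.913, 0.181, 1.607, -0, 1.354, -0.206], TCP at [0.251, 0.517, 0.256] pointing down, gripper open.
Joint ranges: [-2.99, 2.99], [-0.89, 2.07], [0.3, 2.58], [-1.14, 4.28], [0, 2.63], [-3.12, 3.12]. Speed limits (rad/s): [2.57, 2.57, 3.01, 3.14, 3.14, 3.14].

INTERFACE

Orientations are given as a unit quaternion [w, x, y, z].
In Python, from bench import ctrl gives the robot as it stands.
- The arm moves only by the shell command python3 -m pendant 'ROWS'. ROWS is JSON, a list that holds one entry, the list of rows, each a list of 7 numbers: the shift along the tool's x, y, z in m, then the turn, a rotation vector about the tool's x, y, z in rad, then the closure, from -1 (fully open) to 1 (shut). A call has 1 to 10 rows; each row shifts and turns the commanded pose from where the row before left it, along the tool's axes as they then stand; what a row does not reach is not made up. A row lasts 1/10 s, in which the tool goes at most 50 mm and 8.59 degrees, less where a joint would pass 70% of its speed; a pose out of reach is approached as far as the arm can. A call with a gripper value outside its range is refused whole. The fingers move at their own pace and stop on an object; the grip force is fixed at half the most. Time passes only in rows, so rows that do not move let the fingers close. It gives the time, the measured TCP pose, the force and the opening at its end, in the units of the state.
- ctrl.get_obs(): the state, without advancing time (a new reading comes with each control period).
- ctrl.camera(name): name is "side" or "top" or "wrist"; returns (picture, depth): 400x640x3 uint8, red, green, blue; 400x640 float32, m along the optical axis (not along the pixel's ray), 0 where there is no reading.
- ctrl.calibration(name): a dict with "fov_y" (degrees; the focal length in pixels is half the picture's height over the tangent of half this angle, whatever the lens; pixels are square), "cx", "cy" (the principal point, pixels), "camera_from_world" (4x4, takes a point from world to camera coordinates). Camera axes: x right, y down, z forward; pixel columns grow to the right and rows downward; lengths in m; the calibration is good to about 2 mm. A picture is of the moment at which its call begins: read the wrist's pose just before it. calibration takes no time and is no camera call; for the wrist camera it gives the pose at the moment of the call.
- ctrl.hand_in(): hands the job in, once; it reports no verdict.
The state is a dict: "time_s": time; "q": joint angles; "dq": joint speeds; "joint_efforts": joint torques, N m; "eef_pos": TCP position; "eef_rot": TCP orientation; "wrist_force": force on the tool from outside, world axes, zero at the start; "torque": the same for the moment, N m; "opening": opening from 0.0 (shut) to 1.0 (fully open).
Only numpy, scipy, OpenCV 4.12 (cv2) and the standard library are available. Lean on these libraries where they do the work, as an engineer would, in place of code of your own. Each camera call takes 0.05 s, during which the arm holds its last target.

## Working session

There is one attempt and no reset: what is moved stays moved. The work goes in short steps, Python scripts to look and compute and a shell command to move; the robot and the scene stay as the last step left them, time stands still between calls to the robot, and variables do not carry over. Pictures are saved under pics/ and viewed, and the job is handed in when it is done.

```bash
ls; mkdir -p pics; python3 - <<'E'
from bench import ctrl
import cv2,numpy as np
print(ctrl.get_obs())
for n in ["side","top","wrist"]:
    c=ctrl.calibration(n); print(n,c)
    p,d=ctrl.camera(n); cv2.imwrite(f"pics/{n}0.png",p[:,:,::-1]); np.save(f"{n}0.npy",d); print(d.min(),d.max())
E
```

```text
pics
{'time_s': 0.0, 'q': array([ 9.12711982e-01,  1.81527033e-01,  1.60802573e+00,  8.47987855e-06,
        1.35378224e+00, -2.06290818e-01]), 'dq': array([ 6.54425541e-04, -2.20926495e-03,  1.36306332e-03,  2.03338021e-05,
        1.98823020e-04,  1.73059846e-03]), 'joint_efforts': array([ 9.24224005e-04, -4.44876552e+01, -3.51335442e+01, -3.32701939e-04,
        9.16437042e-03, -2.29703403e-06]), 'eef_pos': array([0.25069092, 0.51690511, 0.25538342]), 'eef_rot': array([ 2.97464823e-04,  8.47520020e-01,  5.30762712e-01, -8.18824263e-04]), 'wrist_force': array([ 1.03226631, -0.94581977, -0.43248587]), 'torque': array([0.00725738, 0.00958428, 0.02431576]), 'opening': 0.9971392114338689}
side {'fov_y': 48.70945473776883, 'cx': 316.3574163987357, 'cy': 195.02085444967727, 'camera_from_world': array([[ 0.99800354, -0.06243121, -0.00955439, -0.53163127],
       [-0.05359831, -0.75717416, -0.65101037,  0.03904307],
       [ 0.03340903,  0.65022275, -0.7590087 ,  1.19339595],
       [ 0.        ,  0.        ,  0.        ,  1.        ]])}
0.0 3.217582
top {'fov_y': 51.48860178666425, 'cx': 317.3753694286336, 'cy': 197.41673056615682, 'camera_from_world': array([[-0.0076655 , -0.99986867, -0.01427876, -0.02739422],
       [-0.99821903,  0.00849609, -0.05904726,  0.55851165],
       [ 0.05916082,  0.0138007 , -0.99815306,  1.19813618],
       [ 0.        ,  0.        ,  0.        ,  1.        ]])}
0.0 2.0755804
wrist {'fov_y': 70.05862100183619, 'cx': 319.4494333215092, 'cy': 196.34981161314857, 'camera_from_world': array([[ 0.43644236,  0.89972751, -0.00291012, -0.57294049],
       [ 0.86941352, -0.42090058,  0.25877177, -0.03327654],
       [ 0.23159921, -0.11546906, -0.96593411,  0.37784142],
       [ 0.        ,  0.        ,  0.        ,  1.        ]])}
0.0 1.3845385
```

View pics/side0.png

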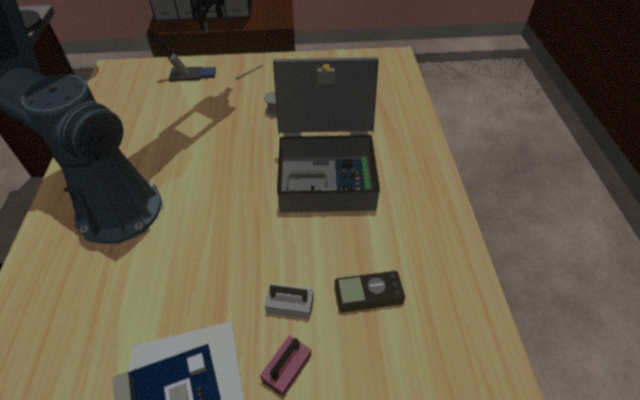

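View pics/top0.png

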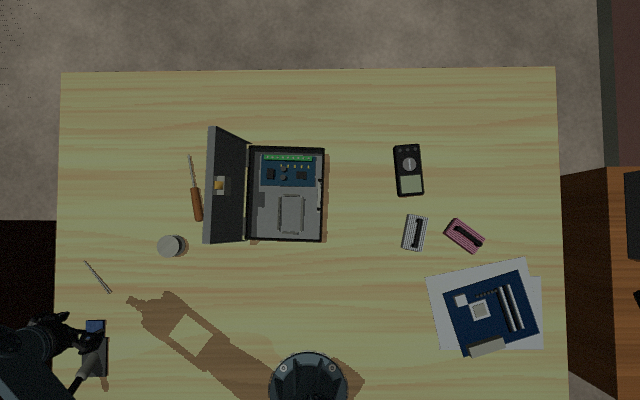

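View pics/wrist0.png

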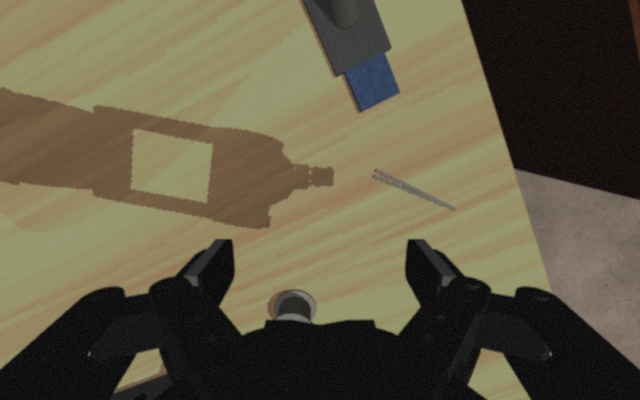

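```bash
cat > h.py <<'E'
import numpy as np,cv2
from bench import ctrl
def K(c,h=400):
    f=h/2/np.tan(np.radians(c["fov_y"])/2); return f,c["cx"],c["cy"]
def ray(c,u,v):
    f,cx,cy=K(c); M=np.array(c["camera_from_world"]); R=M[:3,:3]; o=-R.T@M[:3,3]
    return o,R.T@np.array([(u-cx)/f,(v-cy)/f,1.])
def onz(c,u,v,z):
    o,d=ray(c,u,v); return o+d*(z-o[2])/d[2]
def cloud(c,D):
    f,cx,cy=K(c); M=np.array(c["camera_from_world"]); R=M[:3,:3]
    v,u=np.mgrid[0:D.shape[0],0:D.shape[1]]
    P=np.stack([(u-cx)/f*D,(v-cy)/f*D,D],-1)
    W=(P-M[:3,3])@R; W[D<=0]=np.nan; return W
def proj(c,p):
    f,cx,cy=K(c); M=np.array(c["camera_from_world"]); q=M[:3,:3]@p+M[:3,3]; return q[0]/q[2]*f+cx,q[1]/q[2]*f+cy
E
python3 - <<'E'
from h import *
p=cv2.imread("pics/top0.png")
cv2.imwrite("pics/c1.png",cv2.resize(p[195:270,390:500],None,fx=7,fy=7,interpolation=cv2.INTER_CUBIC))
cv2.imwrite("pics/c2.png",cv2.resize(p[110:260,190:345],None,fx=4,fy=4,interpolation=cv2.INTER_CUBIC))
W=cloud(ctrl.calibration("top"),np.load("top0.npy"))
for u,v in [(414,232),(408,232),(420,225),(464,235),(408,160),(170,246),(285,245),(285,150),(322,190),(248,160),(248,230),(210,160),(210,240),(290,215),(262,200),(195,205),(600,300)]:
    print((u,v),np.round(W[v,u],3))
m=(W[...,2]>0.077)&(W[...,2]<0.093)
m[:,:190]=0;m[:,340:]=0
P=W[m]; print(len(P),P.min(0),P.max(0))
m2=((W[...,2]>0.05)&(W[...,2]<0.09)); m2[:,:395]=0;m2[:,435:]=0;m2[:205]=0;m2[260:]=0
P=W[m2]; print(len(P),P.mean(0),P.min(0),P.max(0)); print(cv2.fitLine(P[:,:2].astype(np.float32),cv2.DIST_L2,0,.01,.01).T)
E
```

```text
(414, 232) [ 0.456 -0.308  0.036]
(408, 232) [ 0.456 -0.29   0.037]
(420, 225) [ 0.476 -0.317  0.072]
(464, 235) [ 0.447 -0.44   0.065]
(408, 160) [ 0.662 -0.293  0.045]
(170, 246) [0.422 0.385 0.058]
(285, 245) [0.419 0.065 0.002]
(285, 150) [0.695 0.06  0.04 ]
(322, 190) [ 0.575 -0.046  0.083]
(248, 160) [0.659 0.158 0.091]
(248, 230) [0.465 0.165 0.05 ]
(210, 160) [0.628 0.205 0.304]
(210, 240) [0.448 0.205 0.3  ]
(290, 215) [0.508 0.05  0.002]
(262, 200) [0.553 0.132 0.004]
(195, 205) [0.539 0.325 0.024]
(600, 300) [ 0.233 -0.922 -0.113]
1126 [ 0.03048185 -0.08457369  0.07703894] [0.70362516 0.17210445 0.092974  ]
151 [ 0.45366697 -0.30968784  0.06998122] [ 0.41509104 -0.32359073  0.05047567] [ 0.49271776 -0.29642468  0.07644617]
[[ 0.9770205  -0.2131454   0.45366696 -0.30968782]]
```

View pics/c1.png

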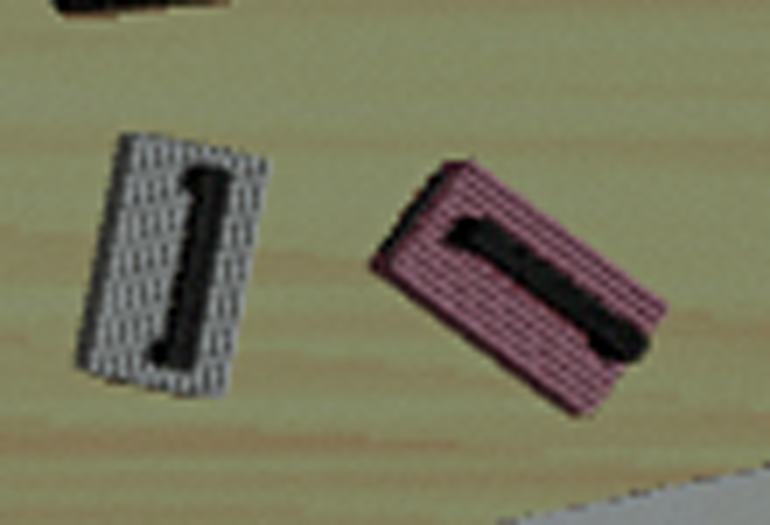

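View pics/c2.png

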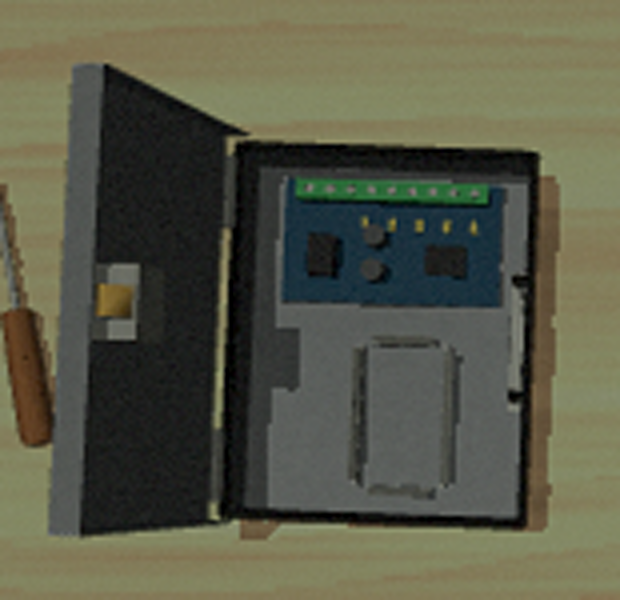

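The grey module is at top (414,232) with its black bar; the pink one at (464,235) is the look-alike. I leave that one alone. The box's latch side is on the image right (world -y), its hinge on the left (world +y) and its cradle at lower right. Now I fit the box.

```bash
python3 - <<'E'
from h import *
c=ctrl.calibration("top")
W=cloud(c,np.load("top0.npy")); X,Y,Z=W[...,0],W[...,1],W[...,2]
m=(Z>0.075)&(Z<0.095)&(X>0.4)&(X<0.75)&(Y>-0.08)&(Y<0.2)
P=W[m]
im=np.zeros((400,640),np.uint8); im[m]=255
cv2.imwrite("pics/rim.png",cv2.resize(im[110:260,190:345],None,fx=4,fy=4,interpolation=0))
# right wall points: per row
def line(P): 
    l=cv2.fitLine(P[:,:2].astype(np.float32),cv2.DIST_HUBER,0,.001,.001).ravel(); return l
r=P[(P[:,1]<-0.02)&(P[:,0]>0.45)&(P[:,0]<0.66)]; print("latch wall",len(r),line(r),r[:,2].mean())
t=P[(P[:,0]>0.66)&(P[:,1]>-.03)&(P[:,1]<.14)]; print("far wall",len(t),line(t),t[:,2].mean())
b=P[(P[:,0]<0.45)&(P[:,1]>-.03)&(P[:,1]<.14)]; print("near wall",len(b),line(b),b[:,2].mean())
g=P[(P[:,1]>0.12)&(P[:,0]>0.46)&(P[:,0]<0.66)]; print("hinge",len(g),g.min(0),g.max(0))
# corners by ray onto z=.085, from crop pixel positions
for n,(u,v) in dict(fr=(538,152),nr=(525,525),fl=(238,142),nl=(224,520)).items():
    print(n,np.round(onz(c,190+u/4-.4,110+v/4-.4,.085),4))
# door edge
d=(Z>0.28)&(X>0.3)&(X<0.8)&(Y>0.1)&(Y<.3)
Q=W[d]; print("door top",len(Q),Q.mean(0),line(Q),Q[:,0].min(),Q[:,0].max(),Q[:,2].max())
# cradle lips
k=(Z>0.018)&(Z<0.035)&(X>.43)&(X<.57)&(Y>-.05)&(Y<.12); Q=W[k]; print("cradle",len(Q),cv2.minAreaRect(Q[:,:2].astype(np.float32)),Q.mean(0))
E
```

```text
latch wall 257 [ 0.9990613  -0.04331976  0.5746547  -0.04413318] 0.08337997918280265
far wall 152 [0.04247765 0.9990974  0.6951707  0.05252945] 0.08390205623242838
near wall 153 [0.0379534  0.9992795  0.4383629  0.04404533] 0.0837195872865532
hinge 244 [0.46031406 0.15449879 0.07660226] [0.65960594 0.1740014  0.09497062]
fr [ 0.6928 -0.0526  0.085 ]
nr [ 0.4347 -0.0415  0.085 ]
fl [0.702  0.1565 0.085 ]
nl [0.4396 0.1656 0.085 ]
door top 1211 [0.5728066  0.20503455 0.29807644] [ 0.99937063 -0.03547277  0.555214    0.20611612] 0.44056073149247493 0.7073366394549524 0.3066999853438271
cradle 239 ((0.5030127763748169, 0.04080034792423248), (0.08954959362745285, 0.13101285696029663), 89.93781280517578) [0.50820457 0.05023552 0.0252638 ]
```

View pics/rim.png

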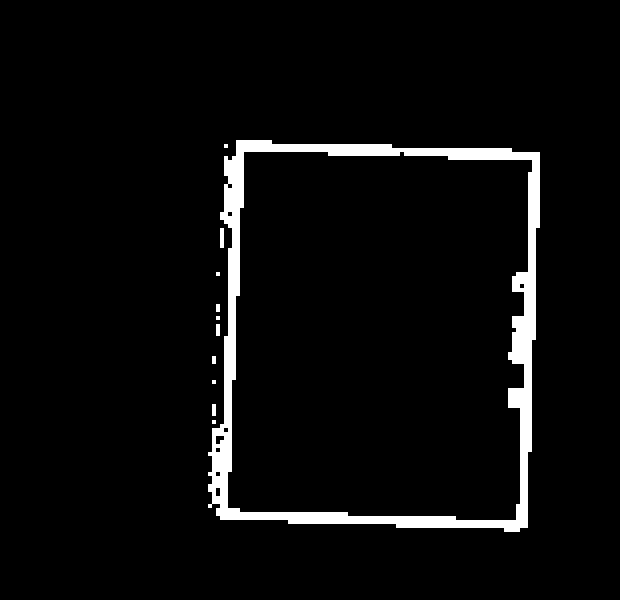

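```bash
cat >> h.py <<'E'
def pose():
    o=ctrl.get_obs(); q=o["eef_rot"]
    from scipy.spatial.transform import Rotation as R
    return np.array(o["eef_pos"]),R.from_quat([q[1],q[2],q[3],q[0]]).as_matrix(),o
def delta(t,ang=None):
    """shift in tool axes to world t, plus turn to point straight down with tool x at world yaw ang"""
    p,R,o=pose(); s=R.T@(np.array(t)-p)
    out="shift "+str(np.round(s,4))+" len %.3f"%np.linalg.norm(s)
    if ang is not None:
        from scipy.spatial.transform import Rotation as Ro
        T=np.array([[np.cos(ang),np.sin(ang),0],[np.sin(ang),-np.cos(ang),0],[0,0,-1]])
        out+=" turn "+str(np.round(Ro.from_matrix(R.T@T).as_rotvec(),4))
    print("t",o["time_s"],"pos",np.round(p,4),"xyaw",round(np.arctan2(R[1,0],R[0,0]),4)); print(out)
E
python3 - <<'E'
from h import *
print(ctrl.tips_ahead)
delta([.4537,-.3097,.28],1.356)
c=ctrl.calibration("wrist"); M=c["camera_from_world"];o=-M[:3,:3].T@M[:3,3]; p,R,_=pose(); print(R.T@(o-p), R.T@M[2,:3])
E
```

```text
0.025
t 0.15 pos [0.2508 0.517  0.2556] xyaw 1.119
shift [-0.6552  0.5435 -0.0237] len 0.852 turn [-0.0004  0.0013 -0.237 ]
[-0.00070959 -0.06565831 -0.11641859] [-0.00125646  0.25908709  0.96585315]
```

```bash
python3 -m pendant '[[[-0.036,0.030,-0.005,0,0,0,-1],[-0.036,0.030,-0.005,0,0,0,-1],[-0.036,0.030,-0.005,0,0,0,-1],[-0.036,0.030,-0.005,0,0,0,-1],[-0.036,0.030,-0.005,0,0,0,-1],[-0.036,0.030,0,0,0,0,-1],[-0.036,0.030,0,0,0,0,-1],[-0.036,0.030,0,0,0,0,-1],[-0.036,0.030,0,0,0,0,-1],[-0.036,0.030,0,0,0,0,-1]]]'; python3 -c "
from h import *
delta([.4537,-.3097,.25],1.356)"
```

```text
time_s: 1.15
eef_pos: [0.3636, 0.0607, 0.2814]
eef_rot: [0.0, 0.847, 0.531, 0.0]
wrist_force: [0.9, 0.8, -0.7]
opening: 1.002
t 1.15 pos [0.3636 0.0607 0.2814] xyaw 1.1192
shift [-0.294   0.2427  0.0315] len 0.382 turn [ 0.0009 -0.0003 -0.2368]
```

```bash
python3 -m pendant '[[[-0.036,0.030,0.004,0,0,0,-1],[-0.036,0.030,0.004,0,0,0,-1],[-0.036,0.030,0.004,0,0,0,-1],[-0.036,0.030,0.004,0,0,0,-1],[-0.036,0.030,0.004,0,0,0,-1],[-0.036,0.030,0.004,0,0,0,-1],[-0.036,0.030,0.004,0,0,0,-1],[-0.036,0.030,0.004,0,0,-0.12,-1],[0,0,0,0,0,-0.117,-1],[0,0,0,0,0,0,-1]]]'; python3 - <<'E'
from h import *
delta([.4537,-.3097,.25],1.356)
c=ctrl.calibration("wrist"); p,d=ctrl.camera("wrist"); cv2.imwrite("pics/w1.png",p[:,:,::-1]); np.save("w1.npy",d)
np.save("w1c.npy",c["camera_from_world"])
E
```

```text
time_s: 2.15
eef_pos: [0.4535, -0.3023, 0.2481]
eef_rot: [-0.001, 0.779, 0.627, -0.0]
wrist_force: [0.0, 0.8, -1.0]
opening: 1.007
t 2.15 pos [ 0.4535 -0.3023  0.2481] xyaw 1.355
shift [-0.0072  0.0018 -0.0019] len 0.008 turn [-0.0019 -0.0014 -0.001 ]
```

View pics/w1.png

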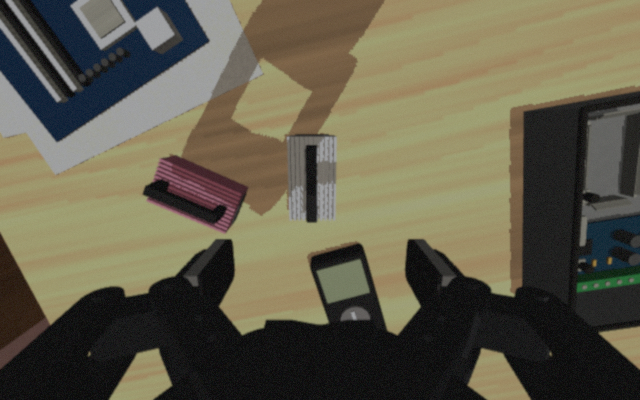

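The wrist view shows the grey module at (312,180), with its bar from (311,146) to (311,221). The pink one is at (195,193). Measuring the bar.

```bash
python3 - <<'E'
from h import *
c=ctrl.calibration("wrist"); p=cv2.imread("pics/w1.png"); d=np.load("w1.npy"); W=cloud(c,d)
g=p.max(2); m=(g<45).astype(np.uint8); m[:,:285]=0;m[:,340:]=0;m[:130]=0;m[230:]=0
n,l,s,ce=cv2.connectedComponentsWithStats(m); i=1+np.argmax(s[1:,4]); print(s[i],ce[i])
ys,xs=np.where(l==i); r=cv2.minAreaRect(np.c_[xs,ys].astype(np.float32)); print(r)
Z=W[l==i]; Z=Z[(Z[:,2]>.06)]; print("depth",len(Z),np.nanmedian(Z,0),Z.min(0),Z.max(0)); print(cv2.fitLine(Z[:,:2].astype(np.float32),cv2.DIST_HUBER,0,.001,.001).ravel())
b=cv2.boxPoints(r); B=np.array([onz(c,u,v,.072)[:2] for u,v in b]); print(np.round(B,4)); print("ctr",B.mean(0))
mid=[onz(c,*( (b[i]+b[(i+1)%4])/2),.072) for i in range(4)]
for i in (0,1):
    e=mid[i]-mid[i+2]; print(np.linalg.norm(e),np.arctan2(e[1],e[0]))
cv2.imwrite("pics/w1c.png",cv2.resize(p[120:250,130:370],None,fx=3,fy=3))
E
```

```text
[306 146  10  75 700] [310.82       182.13285714]
((310.5, 183.0), (74.0, 9.0), 90.0)
depth 687 [ 0.44842598 -0.31053437  0.0712165 ] [ 0.41228133 -0.32366303  0.06717092] [ 0.49067196 -0.29824421  0.07354326]
[ 0.9765448  -0.21531427  0.44944194 -0.31063768]
[[ 0.4109 -0.3068]
 [ 0.4129 -0.2979]
 [ 0.4904 -0.3154]
 [ 0.4883 -0.3249]]
ctr [ 0.45062485 -0.3112213 ]
0.07949198756793789 2.915600083243923
0.009447440698528917 1.3529611225385616
```

View pics/w1c.png

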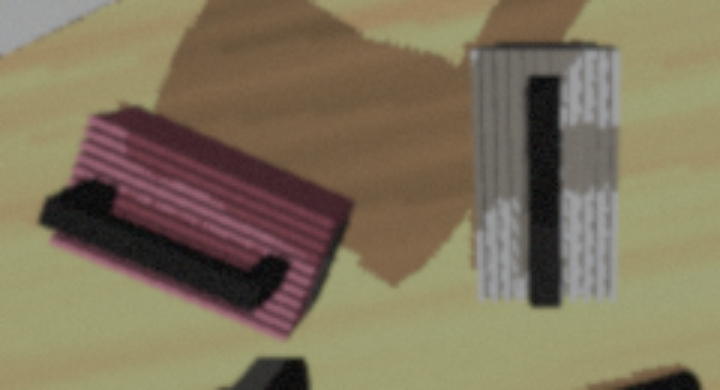

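```bash
python3 -c "
from h import *
delta([.451,-.311,.072],1.354)"
python3 -m pendant '[[[-0.008,0,0.03,0,0,0,-1],[0,0,0.03,0,0,0,-1],[0,0,0.03,0,0,0,-1],[0,0,0.03,0,0,0,-1],[0,0,0.03,0,0,0,-1],[0,0,0,0,0,0,-1]]]'; python3 -c "
from h import *
delta([.451,-.311,.072],1.354)"
```

```text
t 2.2 pos [ 0.4536 -0.3014  0.2485] xyaw 1.3527
shift [-0.0101 -0.0002  0.1765] len 0.177 turn [-0.0013 -0.0011 -0.0013]
time_s: 2.8
eef_pos: [0.45, -0.3057, 0.0957]
eef_rot: [-0.004, 0.779, 0.627, -0.0]
wrist_force: [-0.3, 0.3, 0.0]
opening: 1.001
t 2.8 pos [ 0.45   -0.3057  0.0957] xyaw 1.3546
shift [-0.0051  0.0022  0.0237] len 0.024 turn [-0.0065 -0.0045  0.0006]
```

```bash

python3 -m pendant '[[[-0.004,0,0.012,0,0,0,-1],[0,0.001,0.012,0,0,0,-1],[0,0,0,0,0,0,-1],[0,0,0,0,0,0,-1]]]'; python3 -c "
from h import *
delta([.451,-.311,.072],1.354)"
```

```text
time_s: 3.2
eef_pos: [0.4526, -0.3136, 0.0758]
eef_rot: [0.0, 0.779, 0.627, 0.0]
wrist_force: [-0.3, -0.2, 0.6]
opening: 0.998
t 3.2 pos [ 0.4526 -0.3136  0.0758] xyaw 1.3557
shift [ 0.0021 -0.0021  0.0038] len 0.005 turn [0.0005 0.0003 0.0017]
```

```bash

python3 -m pendant '[[[0.002,-0.002,0.004,0,0,0,-1],[0,0,0,0,0,0,-1],[0,0,0,0,0,0,-1]]]'; python3 -c "
from h import *
delta([.451,-.311,.072],1.354)"
```

```text
time_s: 3.5
eef_pos: [0.4508, -0.3109, 0.0715]
eef_rot: [0.0, 0.779, 0.627, 0.0]
wrist_force: [-0.1, 0.2, 0.0]
opening: 0.999
t 3.5 pos [ 0.4508 -0.3109  0.0715] xyaw 1.356
shift [-0.0001  0.0002 -0.0005] len 0.001 turn [0.0002 0.0001 0.002 ]
```

```bash

python3 -m pendant '[[[0,0,0,0,0,0,1],[0,0,0,0,0,0,1],[0,0,0,0,0,0,1],[0,0,0,0,0,0,1],[0,0,0,0,0,0,1],[0,0,0,0,0,0,1],[0,0,0,0,0,0,1],[0,0,0,0,0,0,1]]]'; python3 -c "
from h import *
delta([.451,-.311,.072],1.354)"
```

```text
time_s: 4.3
eef_pos: [0.4509, -0.3109, 0.0714]
eef_rot: [0.0, 0.779, 0.627, 0.0]
wrist_force: [0.8, 1.8, 2.0]
opening: 0.128
t 4.3 pos [ 0.4509 -0.3109  0.0714] xyaw 1.356
shift [-0.0001  0.0001 -0.0006] len 0.001 turn [ 0.0001 -0.0001  0.002 ]
```

```bash

python3 -m pendant '[[[0,0,-0.01,0,0,0,1],[0,0,-0.03,0,0,0,1],[0,0,-0.04,0,0,0,1],[0,0,-0.04,0,0,0,1],[0,0,-0.04,0,0,0,1],[0,0,-0.03,0,0,0,1],[0,0,0,0,0,0,1],[0,0,0,0,0,0,1]]]'; python3 - <<'E'
from h import *
delta([.512,.047,.26],1.530)
p,d=ctrl.camera("wrist"); cv2.imwrite("pics/w2.png",p[:,:,::-1])
E
```

```text
time_s: 5.1
eef_pos: [0.4505, -0.3108, 0.261]
eef_rot: [0.0, 0.779, 0.627, -0.0]
wrist_force: [-0.7, 0.8, -3.9]
opening: 0.13
t 5.1 pos [ 0.4505 -0.3108  0.261 ] xyaw 1.3559
shift [ 0.3627 -0.0162  0.0009] len 0.363 turn [-1.000e-04  2.000e-04 -1.741e-01]
```

View pics/w2.png

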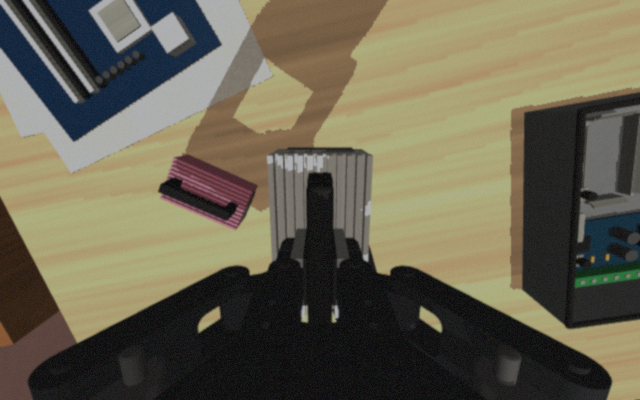

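```bash

python3 -m pendant '[[[0.015,0.002,0,0,0,0,1],[0.035,0.002,0,0,0,0,1],[0.045,0.002,0,0,0,0,1],[0.045,0.002,0,0,0,0,1],[0.045,0.002,0,0,0,0,1],[0.035,0.001,0,0,0,-0.04,1],[0.019,0,0,0,0,-0.07,1],[0,0,0,0,0,-0.064,1],[0,0,0,0,0,0,1],[0,0,0,0,0,0,1]]]'; python3 - <<'E'
from h import *
delta([.512,.047,.26],1.530)
c=ctrl.calibration("wrist");np.save("w3c.npy",c["camera_from_world"])
p,d=ctrl.camera("wrist"); cv2.imwrite("pics/w3.png",p[:,:,::-1]); np.save("w3.npy",d)
E
```

```text
time_s: 6.15
eef_pos: [0.5111, -0.079, 0.2599]
eef_rot: [-0.001, 0.722, 0.692, -0.001]
wrist_force: [0.6, 0.0, -4.2]
opening: 0.126
t 6.15 pos [ 0.5111 -0.079   0.2599] xyaw 1.5286
shift [ 0.1259 -0.0044  0.    ] len 0.126 turn [-0.0024 -0.0009 -0.0014]
```

View pics/w3.png

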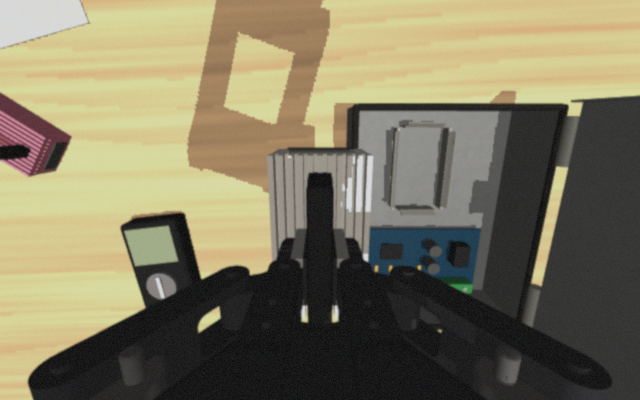

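```bash
python3 - <<'E'
from h import *
p=cv2.imread("pics/w3.png")
cv2.imwrite("pics/w3c.png",cv2.resize(p[110:225,370:470],None,fx=5,fy=5,interpolation=cv2.INTER_CUBIC))
cv2.imwrite("pics/w3d.png",cv2.resize(p[95:235,340:580],None,fx=3,fy=3,interpolation=cv2.INTER_CUBIC))
E
```

```text
(no output)
```

View pics/w3c.png

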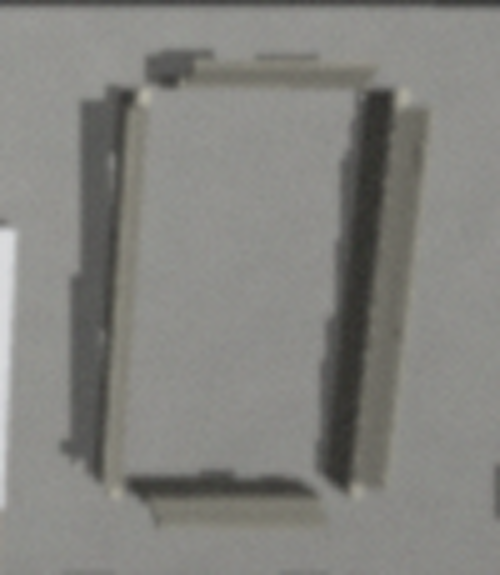

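View pics/w3d.png

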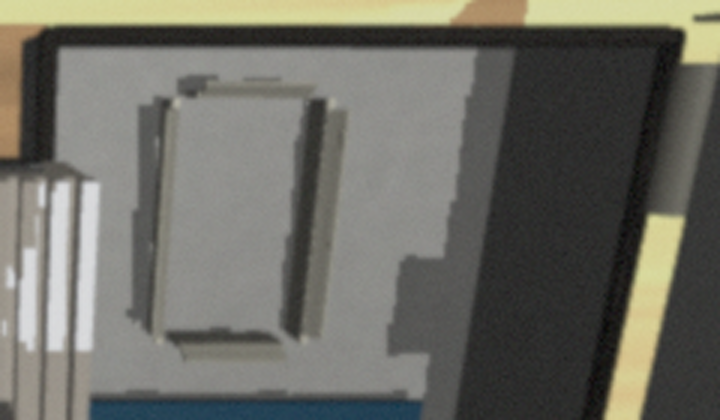

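The bright wall-top corners in the crop are at (145,95), (403,97), (357,490) and (115,490). I cast them onto the wall-top height, 21 mm.

```bash
python3 - <<'E'
from h import *
c=ctrl.calibration("wrist");c["camera_from_world"]=np.load("w3c.npy")
Q=np.array([(145,95),(403,97),(357,490),(115,490)])/5-.4+np.array([370,110])
B=np.array([onz(c,u,v,.021)[:2] for u,v in Q]);print(np.round(B,4)); print("ctr",B.mean(0))
for i in range(4):
    e=B[(i+1)%4]-B[i]; print(np.linalg.norm(e).round(4),(np.degrees(np.arctan2(e[1],e[0]))%90).round(2))
# box rim corners near side: (40,37)?? and (680,35) crop d, outer
for u,v in [(48,28),(682,32)]:
    print(onz(c,340+u/3-.3,95+v/3-.3,.085))
W=cloud(c,np.load("w3.npy"));print(W[165,418],W[120,460], W[105,450],W[104,550])
# bar held
for u,v in [(320,178),(320,200)]: print(W[v,u])
cen=np.array([.5673,.057]);ex=np.array([.9992,-.041]);ey=np.array([.041,.9992]);print(cen-.055*ex-.012*ey)
E
```

```text
[[0.4587 0.0185]
 [0.4618 0.081 ]
 [0.5614 0.0765]
 [0.5587 0.0136]]
ctr [0.51017117 0.04737534]
0.0626 87.16
0.0996 87.43
0.063 87.61
0.1001 87.19
[ 0.43128426 -0.04107013  0.085     ]
[0.44117224 0.16453859 0.085     ]
[0.50742904 0.05064652 0.00146669] [0.45209643 0.10157133 0.00075273] [0.43596625 0.05167807 0.08269267] [0.43912659 0.150271   0.08174645]
[ 0.47191139 -0.07771492  0.24266448]
[ 0.47801278 -0.07798803  0.25983953]
[0.511852  0.0472646]
```

```bash

python3 -m pendant '[[[0.02,-0.001,0,0,0,0,1],[0.035,-0.001,0,0,0,0.003,1],[0.035,-0.001,0.02,0,0,0,1],[0.026,-0.001,0.03,0,0,0,1],[0.010,-0.001,0.03,0,0,0,1],[0,0,0.02,0,0,0,1],[0,0,0,0,0,0,1],[0,0,0,0,0,0,1],[0,0,0,0,0,0,1]]]'; python3 - <<'E'
from h import *
delta([.511,.0474,.16],1.525)
for n in ("wrist","side"):
    p,d=ctrl.camera(n); cv2.imwrite(f"pics/{n}4.png",p[:,:,::-1]); np.save(f"{n}4.npy",d)
s=cv2.imread("pics/side4.png"); cv2.imwrite("pics/side4c.png",cv2.resize(s[40:230,220:420],None,fx=4,fy=3.1))
E
```

```text
time_s: 7.1
eef_pos: [0.5133, 0.0457, 0.1628]
eef_rot: [0.001, 0.723, 0.691, 0.001]
wrist_force: [0.3, 0.9, -3.2]
opening: 0.129
t 7.1 pos [0.5133 0.0457 0.1628] xyaw 1.5256
shift [ 0.0016 -0.0024  0.0028] len 0.004 turn [0.0026 0.0003 0.0006]
```

View pics/wrist4.png

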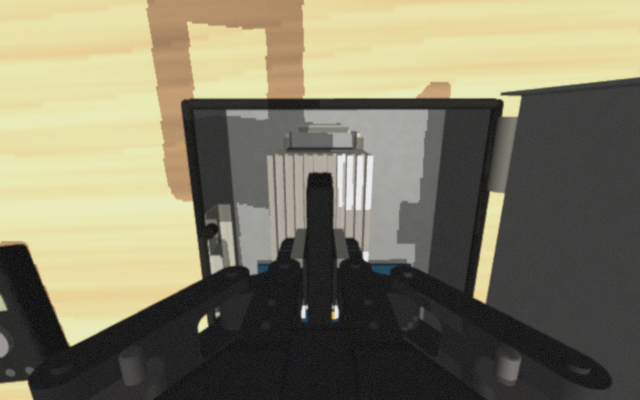

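View pics/side4c.png

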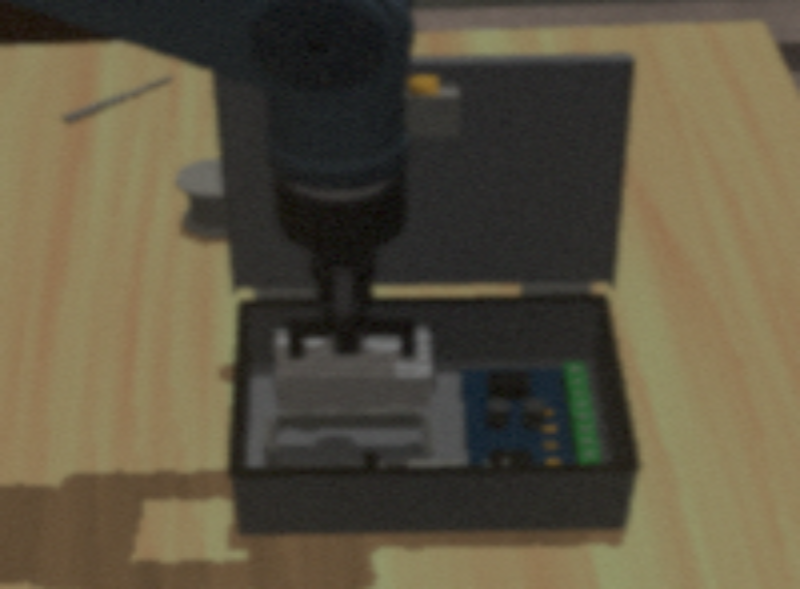

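```bash
python3 - <<'E'
from h import *
c=ctrl.calibration("wrist");c["camera_from_world"]=np.load("w3c.npy")
p=cv2.imread("pics/w3.png"); g=cv2.cvtColor(p,cv2.COLOR_BGR2GRAY); print(g[142:164,282],g[142:164,300],g[142:164,350])
cv2.imwrite("pics/w3e.png",cv2.resize(p[130:270,250:390],None,fx=4,fy=4))
a=onz(c,272,154,.2265);b=onz(c,369,154,.2265); print(a,b,(a+b)/2, np.linalg.norm(a-b), "TCP .5111 -.079; along module x:", ((a+b)/2)[:2]-np.array([.5111,-.079]))
delta([.511,.0474,.10],1.525)
E
```

```text
[140 140 139 138 138 139 128 102  84  86  86  88  93 106 122 129 133 134
 138 136 136 136] [142 138 141 135 128  90  50  40  56  65  74  84  93 119 144 150 150 150
 153 148 150 150] [ 42  46  44  40  42  41  39  57  76  68  77  88  95 117 144 150 147 147
 150 150 150 151]
[ 0.46128409 -0.10239327  0.2265    ] [ 0.46341112 -0.0516876   0.2265    ] [ 0.4623476  -0.07704043  0.2265    ] 0.05075026616949617 TCP .5111 -.079; along module x: [-0.0487524   0.00195957]
t 7.2 pos [0.5133 0.0458 0.1629] xyaw 1.5259
shift [ 0.0015 -0.0025  0.0629] len 0.063 turn [0.0028 0.0003 0.0009]
```

View pics/w3e.png

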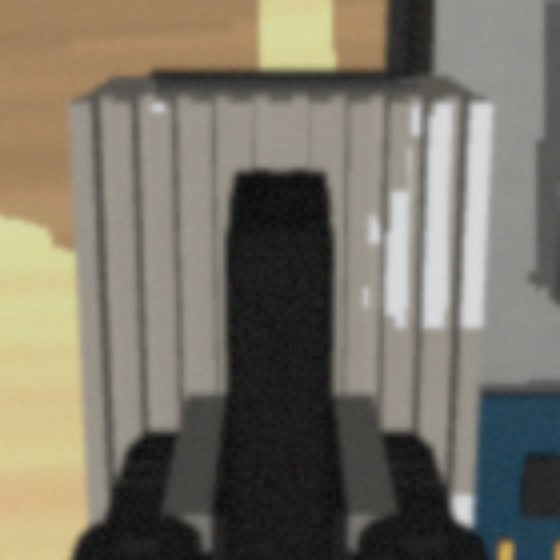

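```bash
python3 - <<'E'
from h import *
p=cv2.imread("pics/wrist4.png")
cv2.imwrite("pics/w4c.png",cv2.resize(p[110:170,250:390],None,fx=5.5,fy=5.5,interpolation=cv2.INTER_CUBIC))
E
```

```text
(no output)
```

View pics/w4c.png

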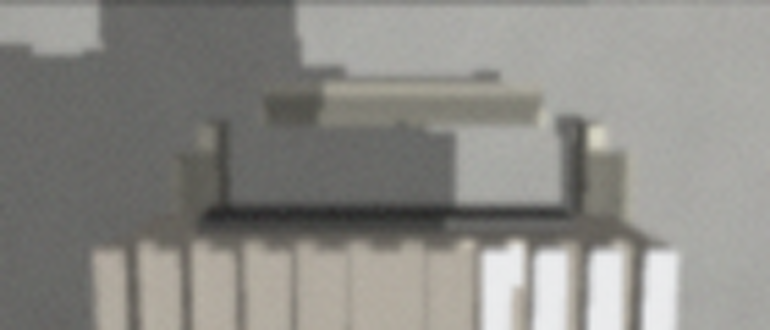

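```bash
python3 - <<'E'
from h import *
c=ctrl.calibration("wrist"); s=5.5
def px(a,b): return 250+a/s-.4,110+b/s-.4
print("lip base",[onz(c,*px(a,127),.021).round(4) for a in (265,545)],"lip top",[onz(c,*px(a,88),.028).round(4) for a in (265,545)])
print("posts",[onz(c,*px(a,133),.021).round(4) for a in (207,598)])
print("mod bottom",[onz(c,*px(a,215),.0915).round(4) for a in (203,580)],"mod top",[onz(c,*px(a,243),.1295).round(4) for a in (92,678)])
p,d=ctrl.camera("top"); cv2.imwrite("pics/top5.png",p[:,:,::-1]); cv2.imwrite("pics/top5c.png",cv2.resize(p[110:260,190:345,::-1],None,fx=4,fy=4,interpolation=cv2.INTER_CUBIC))
E
```

```text
lip base [array([0.4578, 0.0282, 0.021 ]), array([0.4598, 0.0732, 0.021 ])] lip top [array([0.4516, 0.0292, 0.028 ]), array([0.4535, 0.0726, 0.028 ])]
posts [array([0.4583, 0.0189, 0.021 ]), array([0.4611, 0.0817, 0.021 ])]
mod bottom [array([0.4647, 0.0257, 0.0915]), array([0.4667, 0.0704, 0.0915])] mod top [array([0.4633, 0.0196, 0.1295]), array([0.4658, 0.0752, 0.1295])]
```

View pics/top5c.png

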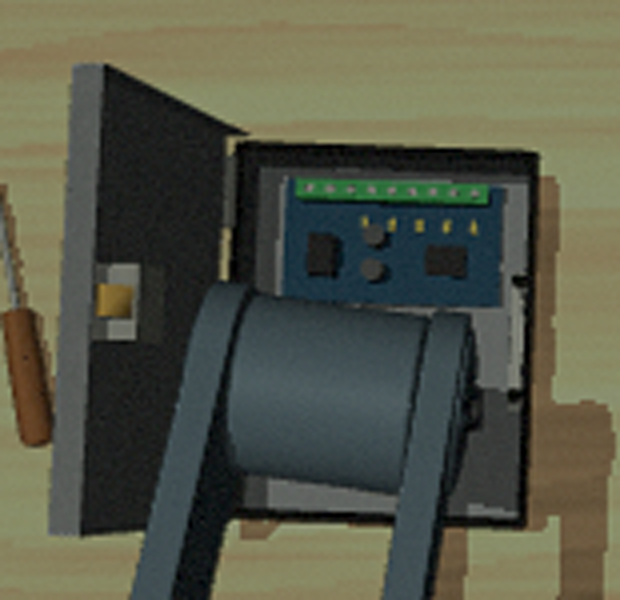

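```bash

python3 -m pendant '[[[0.0024,-0.0034,0.01,0,0,0,1],[0,0,0.02,0,0,0,1],[0,0,0.018,0,0,0,1],[0,0,0,0,0,0,1],[0,0,0,0,0,0,1],[0,0,0,0,0,0,1]]]'; python3 - <<'E'
from h import *
delta([.510,.0483,.115],1.525)
p,d=ctrl.camera("wrist"); cv2.imwrite("pics/w6.png",p[:,:,::-1]); cv2.imwrite("pics/w6c.png",cv2.resize(p[100:170,250:390,::-1],None,fx=5.5,fy=5.5,interpolation=cv2.INTER_CUBIC))
p,d=ctrl.camera("side"); cv2.imwrite("pics/s6c.png",cv2.resize(p[100:220,260:390,::-1],None,fx=5,fy=5,interpolation=cv2.INTER_CUBIC))
delta([.510,.0483,.115],1.525)
E
```

```text
time_s: 7.85
eef_pos: [0.5096, 0.0489, 0.1142]
eef_rot: [0.001, 0.722, 0.691, 0.001]
wrist_force: [0.7, -0.6, -3.4]
opening: 0.13
t 7.85 pos [0.5096 0.0489 0.1142] xyaw 1.527
shift [-0.0006  0.0005 -0.0008] len 0.001 turn [0.0017 0.0001 0.002 ]
t 7.95 pos [0.5097 0.0489 0.1144] xyaw 1.527
shift [-0.0006  0.0004 -0.0006] len 0.001 turn [0.002  0.0002 0.002 ]
```

View pics/w6c.png

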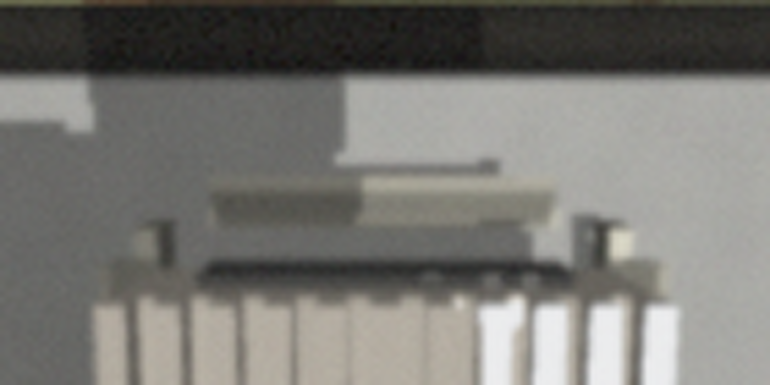

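View pics/s6c.png

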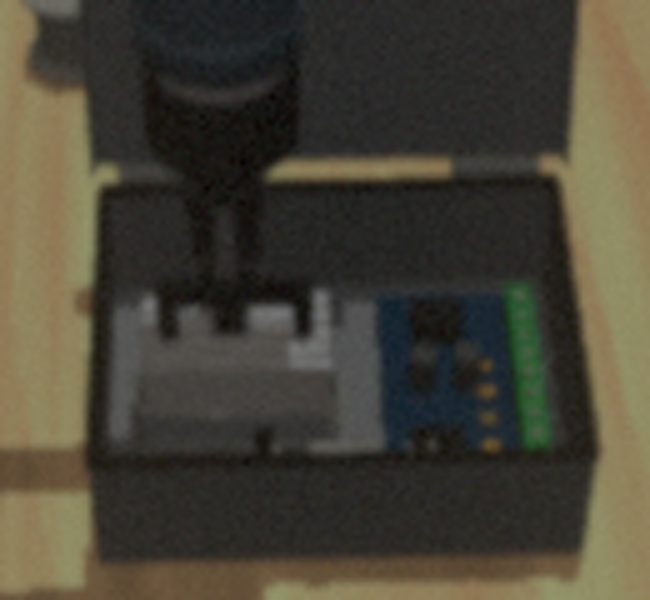

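```bash
python3 - <<'E'
from h import *
c=ctrl.calibration("wrist"); s=5.5
def px(a,b): return 250+a/s-.4,100+b/s-.4
print("lip base",[onz(c,*px(a,226),.021).round(4) for a in (212,555)])
print("posts",[onz(c,*px(a,235),.021).round(4) for a in (147,620)])
print("mod bottom",[onz(c,*px(a,268),.043).round(4) for a in (203,575)],"mod top",[onz(c,*px(a,299),.081).round(4) for a in (92,678)])
E
```

```text
lip base [array([0.4574, 0.0277, 0.021 ]), array([0.4594, 0.0728, 0.021 ])]
posts [array([0.4582, 0.0191, 0.021 ]), array([0.4609, 0.0813, 0.021 ])]
mod bottom [array([0.4608, 0.0288, 0.043 ]), array([0.4627, 0.0728, 0.043 ])] mod top [array([0.4598, 0.0226, 0.081 ]), array([0.4622, 0.0782, 0.081 ])]
```

```bash

python3 -m pendant '[[[0,-0.0004,0.008,0.001,0,0,1],[0,0,0.008,0,0,0,1],[0,0,0.008,0,0,0,1],[0,0,0.005,0,0,0,1],[0,0,0.003,0,0,0,1],[0,0,0,0,0,0,1],[0,0,0,0,0,0,1]]]'; python3 -c "
from h import *
delta([.5095,.0485,.0744],1.525)"
```

```text
time_s: 8.65
eef_pos: [0.5085, 0.049, 0.0813]
eef_rot: [-0.0, 0.722, 0.691, -0.0]
wrist_force: [0.5, 0.5, -2.7]
opening: 0.126
t 8.65 pos [0.5085 0.049  0.0813] xyaw 1.527
shift [-0.0004  0.001   0.0069] len 0.007 turn [-0.0009  0.      0.002 ]
```

```bash

python3 -m pendant '[[[0,0.0007,0.003,0,0,0,1],[0,0,0.002,0,0,0,1],[0,0,0.001,0,0,0,1],[0,0,0,0,0,0,1],[0,0,0,0,0,0,1]]]'; python3 -c "
from h import *
delta([.5095,.0485,.0744],1.525)"
```

```text
time_s: 9.15
eef_pos: [0.5091, 0.049, 0.0753]
eef_rot: [-0.0, 0.722, 0.691, -0.0]
wrist_force: [-0.5, -0.7, -3.3]
opening: 0.123
t 9.15 pos [0.5091 0.049  0.0753] xyaw 1.527
shift [-0.0005  0.0004  0.0009] len 0.001 turn [-0.001  0.     0.002]
```

```bash

python3 -m pendant '[[[0,0,0.001,0,0,0,1],[0,0,0,0,0,0,1],[0,0,0.001,0,0,0,1],[0,0,0,0,0,0,1],[0,0,0,0,0,0,1]]]'; python3 -c "
from h import *
delta([.5095,.0485,.0744],1.525)"
```

```text
time_s: 9.65
eef_pos: [0.5093, 0.0491, 0.0744]
eef_rot: [-0.0, 0.722, 0.692, -0.0]
wrist_force: [-4.1, 0.6, 7.7]
opening: 0.124
t 9.65 pos [0.5093 0.0491 0.0744] xyaw 1.5272
shift [-0.0006  0.0002 -0.    ] len 0.001 turn [-0.0008  0.      0.0022]
```

Contact is at TCP z 0.0744, as expected for fully down. Releasing.

```bash

python3 -m pendant '[[[0,0,0,0,0,0,0.5],[0,0,0,0,0,0,0.2],[0,0,0,0,0,0,0],[0,0,0,0,0,0,0],[0,0,0,0,0,0,0],[0,0,0,0,0,0,0]]]'; python3 -c "
from h import *
delta([.5095,.0485,.0744],1.525)"
python3 -m pendant '[[[0,0,-0.01,0,0,0,0],[0,0,-0.02,0,0,0,0],[0,0,-0.04,0,0,0,0],[0,0,-0.05,0,0,0,0],[0,0,-0.05,0,0,0,0],[0,-0.03,0,0,0,0,0],[0,-0.02,0,0,0,0,0],[0,0,0,0,0,0,0],[0,0,0,0,0,0,0]]]'; python3 - <<'E'
from h import *
c=ctrl.calibration("wrist"); np.save("w7c.npy",c["camera_from_world"])
p,d=ctrl.camera("wrist"); cv2.imwrite("pics/w7.png",p[:,:,::-1]); np.save("w7.npy",d)
p,d=ctrl.camera("side"); cv2.imwrite("pics/s7c.png",cv2.resize(p[40:220,240:410,::-1],None,fx=4,fy=3.3,interpolation=cv2.INTER_CUBIC))
E
```

```text
time_s: 10.25
eef_pos: [0.5091, 0.049, 0.0732]
eef_rot: [-0.0, 0.722, 0.691, -0.0]
wrist_force: [0.5, 0.2, -0.5]
opening: 0.503
t 10.25 pos [0.5091 0.049  0.0732] xyaw 1.527
shift [-0.0004  0.0004 -0.0012] len 0.001 turn [-0.001 -0.     0.002]
time_s: 11.15
eef_pos: [0.4596, 0.0511, 0.2441]
eef_rot: [0.0, 0.722, 0.691, 0.0]
wrist_force: [0.4, -0.2, 0.5]
opening: 0.497
```

View pics/w7.png

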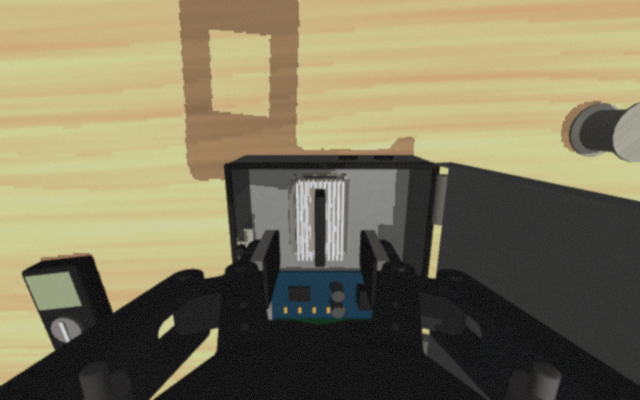

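View pics/s7c.png

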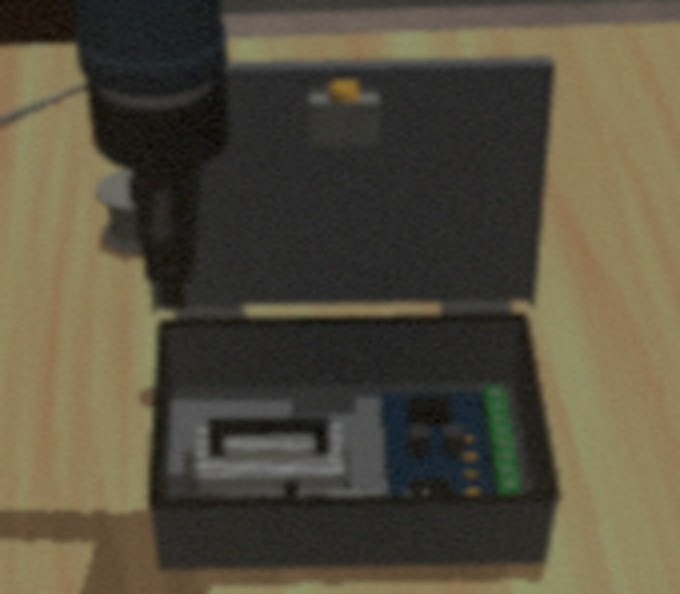

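```bash
python3 - <<'E'
from h import *
c=ctrl.calibration("wrist");c["camera_from_world"]=np.load("w7c.npy")
W=cloud(c,np.load("w7.npy")); b=W[195:260,318:322]; print("bar z near/mid/far",[np.nanmedian(b[i:i+12,:,2]).round(4) for i in (0,26,52)])
print("case z L/R",np.nanmedian(W[190:255,299:303,2]),np.nanmedian(W[190:255,337:341,2]))
# door top edge from top camera
ct=ctrl.calibration("top"); T=cloud(ct,np.load("top0.npy")); X,Y,Z=T[...,0],T[...,1],T[...,2]
for x0 in (.47,.52,.57,.62,.67):
    m=(abs(X-x0)<.01)&(Z>.1)&(Y>.15)&(Y<.3); Q=T[m]; Q=Q[np.argsort(Q[:,1])]
    top=Q[Q[:,2]>.275]; print(x0,"top z",np.percentile(top[:,2],90).round(4),"y range",top[:,1].min().round(4),top[:,1].max().round(4), "z at ymin/ymax",top[0,2].round(3),top[-1,2].round(3))
cs=ctrl.calibration("side"); S=cloud(cs,np.load("side0.npy")); X,Y,Z=S[...,0],S[...,1],S[...,2]
m=(X>.46)&(X<.53)&(Y>.12)&(Y<.3)&(Z>.11)&(Z<.3); Q=S[m]; l=np.polyfit(Q[:,2],Q[:,1],1); print("door inner face y(z)",l, len(Q)); 
E
```

```text
bar z near/mid/far [np.float64(0.0733), np.float64(0.0739), np.float64(0.0739)]
case z L/R 0.03890386917375538 0.03910380346314998
0.47 top z 0.3029 y range 0.2039 0.2237 z at ymin/ymax 0.305 0.298
0.52 top z 0.3039 y range 0.2023 0.2204 z at ymin/ymax 0.304 0.296
0.57 top z 0.3021 y range 0.1751 0.2187 z at ymin/ymax 0.278 0.295
0.62 top z 0.3036 y range 0.197 0.2164 z at ymin/ymax 0.302 0.297
0.67 top z 0.3034 y range 0.1946 0.2147 z at ymin/ymax 0.303 0.297
door inner face y(z) [0.22397713 0.15316788] 1757
```

The module is seated: its bar and case heights match to within the depth bias. Next I raise, close, and turn the tool by 90° to get behind the door.

```bash

python3 -m pendant '[[[0,0,-0.04,0,0,0.14,0.5],[0,0,-0.05,0,0,0.14,1],[0,0,-0.05,0,0,0.14,1],[0,0,-0.03,0,0,0.14,1],[0,0,0,0,0,0.14,1],[0,0,0,0,0,0.14,1],[0,0,0,0,0,0.14,1],[0,0,0,0,0,0.14,1],[0,0,0,0,0,0.14,1],[0,0,0,0,0,0.14,1]]]'; python3 -c "
from h import *
delta([.52,.30,.40],-.042); print(pose()[2]['q'])"
```

```text
time_s: 12.25
eef_pos: [0.4602, 0.051, 0.4131]
eef_rot: [-0.0, 0.998, 0.061, -0.001]
wrist_force: [0.7, 0.7, -0.7]
opening: -0.002
t 12.25 pos [0.4602 0.051  0.4131] xyaw 0.1211
shift [ 0.0894 -0.2399  0.0131] len 0.256 turn [-0.0002  0.0016  0.1631]
[-1.46792371e-01 -1.64678392e-01  1.64499196e+00 -6.58506025e-05
  1.66291469e+00 -2.67902340e-01]
```

```bash

python3 -m pendant '[[[0.016,-0.04,0,0,0,0,1],[0.016,-0.042,0,0,0,0,1],[0.016,-0.042,0,0,0,0,1],[0.016,-0.042,0,0,0,0,1],[0.016,-0.042,0,0,0,0,1],[0.010,-0.03,0,0,0,0.08,1],[0,0,0,0,0,0.083,1],[0,0,0,0,0,0,1]]]'; python3 - <<'E'
from h import *
delta([.52,.29,.29],-.042)
p,d=ctrl.camera("side"); cv2.imwrite("pics/s8.png",p[:,:,::-1]); np.save("s8.npy",d)
p,d=ctrl.camera("wrist"); cv2.imwrite("pics/w8.png",p[:,:,::-1]); np.save("w8.npy",d)
E
```

```text
time_s: 13.05
eef_pos: [0.5191, 0.2998, 0.412]
eef_rot: [0.0, 1.0, -0.018, -0.001]
wrist_force: [-0.3, 0.4, -0.0]
opening: -0.003
t 13.05 pos [0.5191 0.2998 0.412 ] xyaw -0.035
shift [0.0016 0.0097 0.1221] len 0.122 turn [0.0008 0.0028 0.007 ]
```

View pics/s8.png

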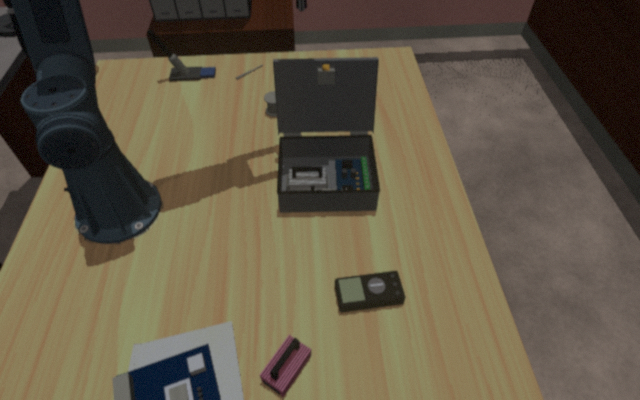

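View pics/w8.png

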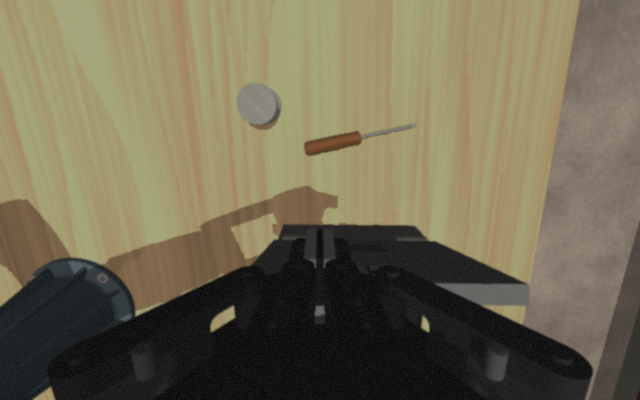

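```bash

python3 -m pendant '[[[0.001,0.005,0.03,0,0,0,1],[0,0.005,0.03,0,0,0,1],[0,0,0.03,0,0,0,1],[0,0,0.03,0,0,0,1],[0,0.02,0,0,0,0,1],[0,0.015,0,0,0,0,1],[0,0,0,0,0,0,1],[0,0,0,0,0,0,1]]]'; python3 -c "
from h import *
delta([.52,.24,.29],-.042)"
```

```text
time_s: 13.95
eef_pos: [0.5187, 0.2532, 0.2947]
eef_rot: [-0.001, 1.0, -0.019, 0.001]
wrist_force: [-0.7, -0.1, 0.6]
opening: 0.002
t 13.95 pos [0.5187 0.2532 0.2947] xyaw -0.0372
shift [0.0018 0.0132 0.0047] len 0.014 turn [-0.0011 -0.0014  0.0048]
```

```bash

python3 -m pendant '[[[0,0.008,0.001,0,0,0,1],[0,0.008,0.001,0,0,0,1],[0,0.005,0.001,0,0,0,1],[0,0.005,0,0,0,0,1],[0,0.005,0,0,0,0,1],[0,0.005,0,0,0,0,1]]]'; python3 -c "
from h import *
delta([.52,.24,.29],-.042)"
```

```text
time_s: 14.55
eef_pos: [0.5169, 0.2187, 0.2914]
eef_rot: [-0.001, 1.0, -0.018, 0.0]
wrist_force: [-1.1, 4.8, 3.7]
opening: -0.002
t 14.55 pos [0.5169 0.2187 0.2914] xyaw -0.0352
shift [ 0.0024 -0.0214  0.0014] len 0.022 turn [-0.0028 -0.0008  0.0068]
```

```bash

python3 -m pendant '[[[0,0.008,0,0,0,0,1],[0,0.01,0,0,0,0,1],[0,0.01,0,0,0,0,1],[0,0.01,0,0,0,0,1],[0,0.01,0,0,0,0,1],[0,0.01,0,0,0,0,1],[0,0.01,0,0,0,0,1]]]'; python3 -c "
from h import *
delta([.52,.15,.29],-.042)"
```

```text
time_s: 15.25
eef_pos: [0.5138, 0.1501, 0.2897]
eef_rot: [-0.001, 1.0, -0.018, -0.001]
wrist_force: [0.5, 5.7, -2.2]
opening: 0.002
t 15.25 pos [0.5138 0.1501 0.2897] xyaw -0.0355
shift [ 0.0062 -0.0002 -0.0003] len 0.006 turn [-0.002   0.0016  0.0065]
```

```bash
python3 - <<'E'
import numpy as np
A=np.linspace(1.405,.285,15);R=np.linspace(.181,.192,15)
y=R*np.cos(A);z=R*np.sin(A)
for i in range(14): print(round(A[i+1],3),round(y[i+1]-y[i],4),round(z[i]-z[i+1],4))
E
```

```text
1.325 0.0144 0.0022
1.245 0.0142 0.0034
1.165 0.0139 0.0045
1.085 0.0136 0.0056
1.005 0.0132 0.0067
0.925 0.0126 0.0078
0.845 0.012 0.0088
0.765 0.0113 0.0098
0.685 0.0105 0.0107
0.605 0.0097 0.0116
0.525 0.0088 0.0124
0.445 0.0078 0.0131
0.365 0.0067 0.0137
0.285 0.0056 0.0143
```

```bash

python3 -m pendant '[[[0.001,0.014,0.002,0,0,0,1],[0.001,0.014,0.0035,0,0,0,1],[0.001,0.014,0.0045,0,0,0,1],[0.001,0.0135,0.0055,0,0,0,1],[0.001,0.013,0.0065,0,0,0,1]]]'; python3 - <<'E'
from h import *
delta([.52,.1,.27],-.042)
p,R,o=pose(); y=p[1]-.011-.1693;z=p[2]-.025-.0865; print("r",np.hypot(y,z),"a",np.arctan2(z,-y))
p,d=ctrl.camera("side"); cv2.imwrite("pics/s9c.png",cv2.resize(p[20:230,220:440,::-1],None,fx=3,fy=2.8,interpolation=cv2.INTER_CUBIC))
E
```

```text
time_s: 15.75
eef_pos: [0.5158, 0.0812, 0.2676]
eef_rot: [-0.001, 1.0, -0.018, -0.001]
wrist_force: [-1.4, 5.7, 0.6]
opening: -0.002
t 15.75 pos [0.5158 0.0812 0.2676] xyaw -0.0357
shift [ 0.0036 -0.0189 -0.0023] len 0.019 turn [-0.0017  0.003   0.0063]
r 0.18494034399521725 a 1.0052605906561716
```

View pics/s9c.png

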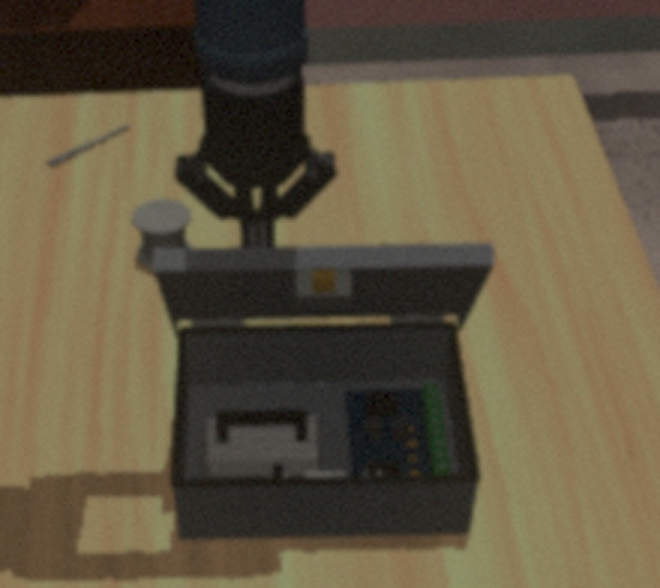

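```bash

python3 -m pendant '[[[0,0.0125,0.008,0,0,0,1],[0,0.012,0.009,0,0,0,1],[0,0.0115,0.010,0,0,0,1],[0,0.0105,0.0105,0,0,0,1],[0,0.010,0.0115,0,0,0,1],[0,0.009,0.0125,0,0,0,1]]]'; python3 - <<'E'
from h import *
delta([.52,.1,.27],-.042)
p,R,o=pose(); y=p[1]-.011-.1693;z=p[2]-.025-.0865; print("r",np.hypot(y,z),"a",np.arctan2(z,-y))
E
```

```text
time_s: 16.4
eef_pos: [0.5143, 0.0147, 0.2059]
eef_rot: [0.0, 1.0, -0.018, -0.0]
wrist_force: [0.2, 2.8, 0.9]
opening: -0.003
t 16.4 pos [0.5143 0.0147 0.2059] xyaw -0.0362
shift [ 0.0026 -0.0855 -0.0641] len 0.107 turn [0.0002 0.0007 0.0058]
r 0.19065503137568116 a 0.5182577227163498
```

```bash

python3 -m pendant '[[[0,0.007,0.012,0,0,0,1],[0,0.006,0.012,0,0,0,1],[0,0.004,0.010,0,0,0,1],[0,0.002,0.006,0,0,0,1],[0,0,0,0,0,0,1]]]'; python3 - <<'E'
from h import *
delta([.52,.1,.27],-.042)
p,R,o=pose(); y=p[1]-.011-.1693;z=p[2]-.025-.0865; print("r",np.hypot(y,z),"a",np.arctan2(z,-y))
p,d=ctrl.camera("side"); cv2.imwrite("pics/s10c.png",cv2.resize(p[20:230,220:440,::-1],None,fx=3,fy=2.8,interpolation=cv2.INTER_CUBIC)); np.save("s10.npy",d)
S=cloud(ctrl.calibration("side"),d); 
for u,v in [(350,150),(360,160),(340,175)]: print(u,v,S[v,u])
E
```

```text
time_s: 16.9
eef_pos: [0.5129, -0.0038, 0.1656]
eef_rot: [0.0, 1.0, -0.018, -0.002]
wrist_force: [-0.2, 0.2, -0.2]
opening: 0.004
t 16.9 pos [ 0.5129 -0.0038  0.1656] xyaw -0.0362
shift [ 0.0031 -0.104  -0.1044] len 0.147 turn [0.0005 0.003  0.0058]
r 0.19193327952863812 a 0.28591730592144243
350 150 [0.62771383 0.06921271 0.11164838]
360 160 [0.64600305 0.01218473 0.12953893]
340 175 [ 0.58946681 -0.04167675  0.13531744]
```

View pics/s10c.png

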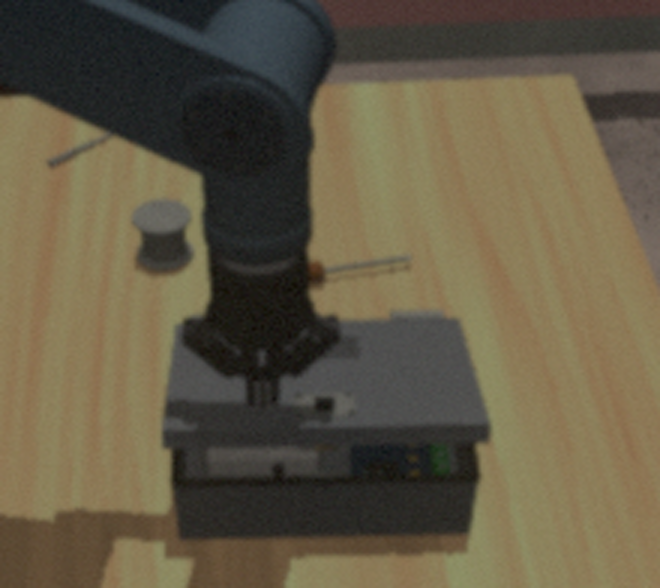

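```bash

python3 -m pendant '[[[0,0,-0.015,0,0,0,1],[0,0,-0.012,0,0,0,1],[0.001,0.016,0,0,0,0.005,1],[0,0.016,0,0,0,0,1],[0,0,0.008,0,0,0,1],[0,0,0,0,0,0,1],[0,0,0,0,0,0,1]]]'; python3 - <<'E'
from h import *
delta([.5135,-.0355,.18],-.042)
p,d=ctrl.camera("wrist"); cv2.imwrite("pics/w11.png",p[:,:,::-1])
E
```

```text
time_s: 17.65
eef_pos: [0.513, -0.0348, 0.1855]
eef_rot: [-0.0, 1.0, -0.02, -0.001]
wrist_force: [-0.5, 0.7, -0.0]
opening: 0.001
t 17.65 pos [ 0.513  -0.0348  0.1855] xyaw -0.0407
shift [0.0005 0.0007 0.0055] len 0.006 turn [-0.0004  0.0017  0.0013]
```

View pics/w11.png

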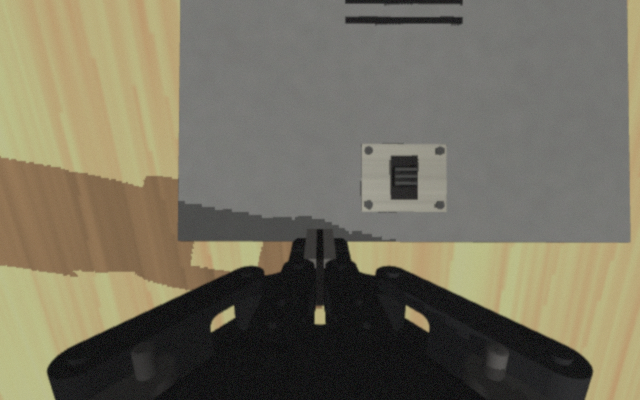

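```bash

python3 -m pendant '[[[0,-0.006,0.004,0,0,0,1],[0,0,0.006,0,0,0,1],[0,0,0.006,0,0,0,1],[0,0,0.005,0,0,0,1],[0,0,0.005,0,0,0,1],[0,0,0,0,0,0,1]]]'; python3 - <<'E'
from h import *
delta([.5135,-.029,.15],-.042)
E
```

```text
time_s: 18.3
eef_pos: [0.5131, -0.0293, 0.1589]
eef_rot: [-0.0, 1.0, -0.021, -0.001]
wrist_force: [-0.3, 0.5, 0.0]
opening: -0.003
t 18.3 pos [ 0.5131 -0.0293  0.1589] xyaw -0.0412
shift [ 0.0004 -0.0003  0.0089] len 0.009 turn [-0.0005  0.0023  0.0008]
```

```bash

python3 -m pendant '[[[0,0,0.003,0,0,0,1],[0,0,0.003,0,0,0,1],[0,0,0.003,0,0,0,1]]]'; python3 -m pendant '[[[0,0,0.002,0,0,0,1],[0,0,0.002,0,0,0,1]]]'; python3 -m pendant '[[[0,0,0.002,0,0,0,1],[0,0,0.002,0,0,0,1]]]'
```

```text
time_s: 18.6
eef_pos: [0.5137, -0.0296, 0.1508]
eef_rot: [0.0, 1.0, -0.021, -0.0]
wrist_force: [-0.0, -0.6, 1.6]
opening: 0.001
time_s: 18.8
eef_pos: [0.5136, -0.0294, 0.1467]
eef_rot: [0.0, 1.0, -0.021, -0.0]
wrist_force: [0.5, -1.2, 2.1]
opening: 0.003
time_s: 19.0
eef_pos: [0.5135, -0.0294, 0.1427]
eef_rot: [0.0, 1.0, -0.021, -0.0]
wrist_force: [-0.4, -0.9, 1.9]
opening: 0.004
```

```bash

for i in 1; do python3 -m pendant '[[[0,0,0.001,0,0,0,1],[0,0,0.001,0,0,0,1]]]'; python3 -m pendant '[[[0,0,0.001,0,0,0,1],[0,0,0.001,0,0,0,1]]]'; python3 -m pendant '[[[0,0,0.001,0,0,0,1],[0,0,0.001,0,0,0,1]]]'; done | grep -E "pos|force"
```

```text
eef_pos: [0.5135, -0.0294, 0.1407]
wrist_force: [0.6, -1.0, 1.6]
eef_pos: [0.5135, -0.0295, 0.1388]
wrist_force: [-1.4, -0.9, 4.8]
eef_pos: [0.5136, -0.0296, 0.1371]
wrist_force: [-1.5, -1.6, 5.0]
```

```bash

(python3 -m pendant '[[[0,0,0.001,0,0,0,1]]]'; python3 -m pendant '[[[0,0,0.001,0,0,0,1]]]'; python3 -m pendant '[[[0,0,0.001,0,0,0,1]]]' ; python3 -m pendant '[[[0,0,0.001,0,0,0,1]]]' ) | grep -E "pos|force"
```

```text
eef_pos: [0.5136, -0.0298, 0.1361]
wrist_force: [-2.1, -2.9, 5.6]
eef_pos: [0.5135, -0.0298, 0.1351]
wrist_force: [-1.9, -3.5, 5.4]
eef_pos: [0.5136, -0.0299, 0.1342]
wrist_force: [-2.2, -3.4, 6.4]
eef_pos: [0.5136, -0.0299, 0.1332]
wrist_force: [-2.1, -2.9, 6.3]
```

```bash

(python3 -m pendant '[[[0,0,0.001,0,0,0,1]]]'; python3 -m pendant '[[[0,0,0.001,0,0,0,1]]]'; python3 -m pendant '[[[0,0,0.001,0,0,0,1]]]' ; python3 -m pendant '[[[0,0,0.001,0,0,0,1]]]' ) | grep -E "pos|force"
```

```text
eef_pos: [0.5136, -0.03, 0.1323]
wrist_force: [-2.6, -3.8, 7.6]
eef_pos: [0.5136, -0.03, 0.1313]
wrist_force: [-1.3, -2.7, 6.9]
eef_pos: [0.5137, -0.0301, 0.1304]
wrist_force: [-2.3, -3.1, 7.5]
eef_pos: [0.5137, -0.0302, 0.1294]
wrist_force: [-2.8, -3.2, 7.9]
```

```bash

(python3 -m pendant '[[[0,0,0.001,0,0,0,1]]]'; python3 -m pendant '[[[0,0,0.001,0,0,0,1]]]'; python3 -m pendant '[[[0,0,0.001,0,0,0,1]]]'  ) | grep -E "pos|force"
```

```text
eef_pos: [0.5137, -0.0302, 0.1285]
wrist_force: [-2.2, -4.2, 8.0]
eef_pos: [0.5137, -0.0303, 0.1275]
wrist_force: [-3.4, -4.9, 8.7]
eef_pos: [0.5137, -0.0303, 0.1265]
wrist_force: [-2.9, -5.5, 9.4]
```

```bash

(python3 -m pendant '[[[0,0,0.001,0,0,0,1]]]'; python3 -m pendant '[[[0,0,0.001,0,0,0,1]]]') | grep -E "pos|force"
```

```text
eef_pos: [0.5138, -0.0304, 0.1256]
wrist_force: [-3.7, -5.4, 8.8]
eef_pos: [0.5138, -0.0304, 0.1246]
wrist_force: [-4.3, -5.0, 9.0]
```

```bash

(python3 -m pendant '[[[0,0,0.001,0,0,0,1]]]'; python3 -m pendant '[[[0,0,0.001,0,0,0,1]]]') | grep -E "pos|force"
```

```text
eef_pos: [0.5138, -0.0305, 0.1237]
wrist_force: [-3.5, -4.9, 9.9]
eef_pos: [0.5138, -0.0305, 0.1227]
wrist_force: [-2.5, -3.9, 6.6]
```

```bash

(python3 -m pendant '[[[0,0,0.0007,0,0,0,1]]]'; python3 -m pendant '[[[0,0,0.0007,0,0,0,1]]]') | grep -E "pos|force"
```

```text
eef_pos: [0.5138, -0.0297, 0.1214]
wrist_force: [-0.1, -0.2, 0.8]
eef_pos: [0.5132, -0.0291, 0.12]
wrist_force: [0.2, -0.2, -0.7]
```

The force fell from 9.9 to about 0: the snap. One more small push to feel the buffers.

```bash

(python3 -m pendant '[[[0,0,0.0005,0,0,0,1]]]'; python3 -m pendant '[[[0,0,0.0005,0,0,0,1]]]') | grep -E "pos|force"
```

```text
eef_pos: [0.513, -0.029, 0.1193]
wrist_force: [0.2, -0.2, -0.1]
eef_pos: [0.5131, -0.0291, 0.1189]
wrist_force: [-0.0, 0.3, -0.1]
```

```bash

(python3 -m pendant '[[[0,0,0.0005,0,0,0,1]]]'; python3 -m pendant '[[[0,0,0.0005,0,0,0,1]]]';python3 -m pendant '[[[0,0,0.0005,0,0,0,1]]]') | grep -E "pos|force"
```

```text
eef_pos: [0.5132, -0.0291, 0.1187]
wrist_force: [-2.8, 0.2, 4.3]
eef_pos: [0.5132, -0.0291, 0.1185]
wrist_force: [-2.7, 1.9, 7.2]
eef_pos: [0.5133, -0.0291, 0.1184]
wrist_force: [-4.7, 2.2, 10.9]
```

Buffers felt (stiff climb to 10.9 N). Backing off and checking.

```bash

python3 -m pendant '[[[0,0,-0.005,0,0,0,1],[0,0,-0.01,0,0,0,1],[0,0,-0.03,0,0,0,1],[0,0,-0.04,0,0,0,1],[0,0,-0.04,0,0,0,1],[0,0,-0.04,0,0,0,1],[0,-0.0,-0.04,0,0,0,1],[0,0,0,0,0,0,1],[0,0,0,0,0,0,1]]]'; python3 - <<'E'
from h import *
c=ctrl.calibration("wrist"); p,d=ctrl.camera("wrist"); cv2.imwrite("pics/w12.png",p[:,:,::-1]); np.save("w12.npy",d)
W=cloud(c,d)
m=(W[...,2]>.06)&(W[...,2]<.15)&(W[...,0]>.45)&(W[...,0]<.69)&(W[...,1]>-.035)&(W[...,1]<.16); m[240:]=0
P=W[m]; s=np.linalg.lstsq(np.c_[P[:,0]-.5718,P[:,1]-.1669,np.ones(len(P))],P[:,2],rcond=None)[0]; print(len(P),"plane",s,"z at edge",s[2]+s[1]*-.218)
p,d=ctrl.camera("side"); cv2.imwrite("pics/s12c.png",cv2.resize(p[60:230,240:420,::-1],None,fx=4,fy=3.4,interpolation=cv2.INTER_CUBIC))
S=cloud(ctrl.calibration("side"),d)
m=(S[...,2]>.07)&(S[...,2]<.15)&(S[...,0]>.6)&(S[...,0]<.69)&(S[...,1]>-.035)&(S[...,1]<.16)
P=S[m]; s=np.linalg.lstsq(np.c_[P[:,0]-.5718,P[:,1]-.1669,np.ones(len(P))],P[:,2],rcond=None)[0]; print(len(P),"side plane",s)
E
```

```text
time_s: 22.7
eef_pos: [0.5142, -0.0295, 0.3245]
eef_rot: [0.0, 1.0, -0.02, 0.001]
wrist_force: [-0.1, -0.1, 0.7]
opening: 0.001
36328 plane [-0.0009252  -0.0291881   0.08662334] z at edge 0.09298634969583688
1681 side plane [-0.00081388 -0.02632655  0.08531955]
```

View pics/s12c.png

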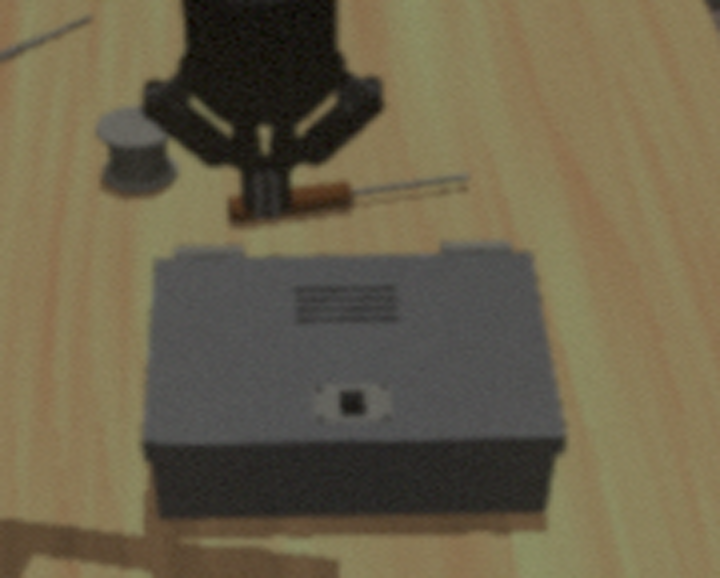

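View pics/w12.png

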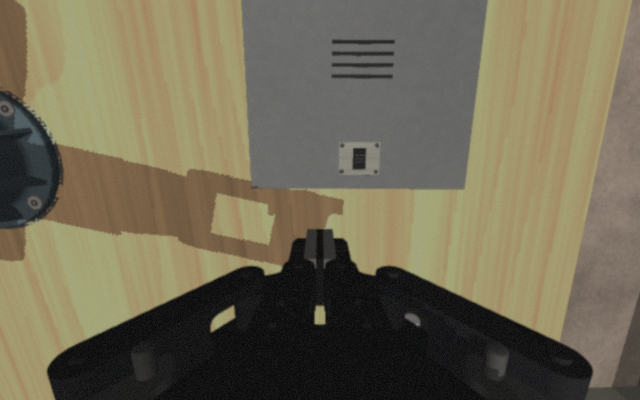

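The slide sits centred in its plate as before the press, so the tongue is out. The door angle is about 0.028 rad. Handing in.

```bash
python3 -c "
from bench import ctrl
print(ctrl.hand_in())"
```

```text
the job is handed in; nothing more can be done
None
```

I set the module down in its cradle and released it, then swung the door shut and pressed it until it latched. The job was handed in at about 22.8 s of the 72 s; the hand-in reports no verdict.

**Module:**
- It touched the cradle floor at TCP z 0.0744, exactly where a fully seated module should.
- The wrist force was near zero after I let go.
- The camera showed it level, with heights reading 1–2 mm low, in line with that camera's depth bias.
- My position estimates for the cradle disagreed by up to 3 mm between views. I settled them with a close wrist view just before lowering.

**Door:**
- The pressing force climbed to 9.9 N, then dropped to 0 as the tongue snapped in.
- A small further push reached the buffers at 10.9 N, well under the 30 N limit.
- With the arm clear, the door's angle read 0.028 rad from the wrist camera and 0.026 rad from the side camera. Both are inside the latched range.
- The thumb slide sits in the same place on its plate as before the press, so the tongue is out.

**Not fully checked:**
- The tongue itself is hidden by the shut door, so I judged it from the force drop, the door angle and the slide.
- I did not measure the bystanders at the end. The spool and screwdriver looked untouched in the last side picture, but I did not check the multimeter after the door was shut. The arm never went near any of them.

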